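# Park the antenna loading coils by height

## Task

Stand the four antenna loading coils on the four rubber pads of the plywood board, one in the middle of each pad, in order of height: the shortest on the pad next to the red stud, then each taller than the one before, the tallest at the black stud. Keep every coil upright, do not let any of them topple on the way, and leave them all standing free.

Things in the scene. Friction and masses are not known exactly. Their poses are not given: they have to be found in the camera images.
- coil_white_mid (a point): Loose antenna loading coil with a white cap: an upright cylinder 36 mm in diameter and 46 mm tall (shortest of the four), aluminium foot, copper winding on black, white plastic cap on top; about 0.12 kg. The point is its centre, 23 mm above its underside; z runs up its axis. It starts standing on the table top (z = 0) somewhere in front or to the right of the robot.
- coil_blue_mid (a point): Loose antenna loading coil with a blue cap: an upright cylinder 36 mm in diameter and 60 mm tall (second shortest of the four), aluminium foot, copper winding on black, blue plastic cap on top; about 0.12 kg. The point is its centre, 30 mm above its underside; z runs up its axis. It starts standing on the table top (z = 0) somewhere in front or to the right of the robot.
- coil_yellow_mid (a point): Loose antenna loading coil with a yellow cap: an upright cylinder 36 mm in diameter and 74 mm tall (second tallest of the four), aluminium foot, copper winding on black, yellow plastic cap on top; about 0.12 kg. The point is its centre, 37 mm above its underside; z runs up its axis. It starts standing on the table top (z = 0) somewhere in front or to the right of the robot.
- coil_green_mid (a point): Loose antenna loading coil with a green cap: an upright cylinder 36 mm in diameter and 88 mm tall (tallest of the four), aluminium foot, copper winding on black, green plastic cap on top; about 0.12 kg. The point is its centre, 44 mm above its underside; z runs up its axis. It starts standing on the table top (z = 0) somewhere in front or to the right of the robot.
- pad_a: One of four identical fixed black rubber pads, discs 58 mm in diameter and 3 mm thick, in one straight row, 78 mm apart centre to centre, in the order a, b, c, d, on a plywood board 365 x 90 x 12 mm that lies fixed on the table, to the left. The origin is the centre of the pad's underside, 12 mm above the table; its top, where a coil stands, is 3 mm higher (15 mm above the table). x of the pad runs along the row.
- pad_b: One of four identical fixed black rubber pads, discs 58 mm in diameter and 3 mm thick, in one straight row, 78 mm apart centre to centre, in the order a, b, c, d, on a plywood board 365 x 90 x 12 mm that lies fixed on the table, to the left. The origin is the centre of the pad's underside, 12 mm above the table; its top, where a coil stands, is 3 mm higher (15 mm above the table). x of the pad runs along the row.
- pad_c: One of four identical fixed black rubber pads, discs 58 mm in diameter and 3 mm thick, in one straight row, 78 mm apart centre to centre, in the order a, b, c, d, on a plywood board 365 x 90 x 12 mm that lies fixed on the table, to the left. The origin is the centre of the pad's underside, 12 mm above the table; its top, where a coil stands, is 3 mm higher (15 mm above the table). x of the pad runs along the row.
- pad_d: One of four identical fixed black rubber pads, discs 58 mm in diameter and 3 mm thick, in one straight row, 78 mm apart centre to centre, in the order a, b, c, d, on a plywood board 365 x 90 x 12 mm that lies fixed on the table, to the left. The origin is the centre of the pad's underside, 12 mm above the table; its top, where a coil stands, is 3 mm higher (15 mm above the table). x of the pad runs along the row.
- stud_red: Fixed red stud, 18 mm in diameter and 16 mm high, on the board in line with the pads, 49 mm beyond the centre of one end pad: it marks the end where the row begins. It may be at either end (next to pad a or next to pad d); a like black stud is at the other end. The origin is the centre of its underside, 12 mm above the table.

How it is judged:
By the outcome, as a careful person would: the job done as asked, in the order asked, and still so for the second after the job is handed in, with the robot touching nothing.
It also fails if it takes over 128 s, if anything falls off the work surface, if the arm or the gripper's body presses on something with over 40 N, if the wrist force passes 120 N, or if a joint passes its speed limit or range.

## Robot

A 6-joint arm with a two-finger parallel gripper is mounted at the origin on the work surface. World frame = base frame: x ahead of the robot, y to its left, z up, the work surface at z = 0. Lengths are in m, angles in degrees, forces in N, time in s.
With the tool pointing down it reaches from about 0.4 to 0.825 m from the base axis. Payload 7 kg.
Tool frame: the origin (TCP) lies midway between the tips of the shut fingers; the grasp point (between the pads) lies 19 mm behind it (ctrl.grip_depth is the distance from the TCP to the grasp point, in m); z points along the fingers, x is the direction in which the jaws open and shut, and the axes are right-handed (so a half turn about z gives the same grasp; the last joint's range is limited). The gripper opens to 85 mm and grips with 20 to 120 N. Pads are 22 mm wide; open, the fingers measure 114 mm over their backs; the gripper's body (76 mm by 85 mm) begins 54 mm behind the grasp point. The pads swing forward as they close: fully open they stand 13 mm farther back than shut.
Start: joints at [88.814, 20.546, 0.682, 0, -70.136, -16.507], TCP at [0.205, 0.643, 0.231] pointing down, gripper open.
Joint ranges: [-176.03, 176.03], [-82.01, 121.73], [-58.28, 71.71], [-173.87, 95.51], [-174.79, -0.11], [-173.66, 173.66]. Speed limits (degrees/s): [136.94, 136.94, 172.46, 180, 180, 180].

## Interface

Orientations are given as [roll, pitch, yaw] about the fixed x, y, z axes, in that order (R = Rz(yaw) Ry(pitch) Rx(roll)).
In Python, from workcell import ctrl gives the robot as it stands. The module is installed in compiled form; this text tells all that it offers.
- The arm moves only by the tool carry_out, never from a script. Its argument "deltas" is one flat list of numbers, 5 for each row, row after row: the shift along the world's x, y, z in cm, then the turn about the world's z in rad, then the opening, from 0 (shut) to 1 (fully open). In form: [x, y, z, yaw, gripper, x, y, z, yaw, gripper, ...]. A call has 1 to 20 rows; each row is the pose to reach, as a shift and turn from the pose commanded when the call began; what a row does not reach only later rows make up. A row lasts 1/8 s, in which the tool goes at most 62.5 mm and 10.7 degrees, less where a joint would pass 70% of its speed; a pose out of reach is approached as far as the arm can. A call with a gripper value outside its range is refused whole. The fingers move at their own pace and stop on an object; "force" is the grip in N (left out, the last holds). Time passes only in rows, so rows that repeat a pose let the fingers close. It gives the time, the measured TCP pose, the force and the opening at its end, in the units of the state.
- ctrl.sense(): the state, without advancing time (a new reading comes with each control period).
- ctrl.camera(name): name is "scene" or "top" or "wrist"; returns a dict with "frame" (400x640x3 uint8, red, green, blue), "fov_y" (degrees; the focal length in pixels is half the picture's height over the tangent of half this angle, whatever the lens; pixels are square), "cx", "cy" (the principal point, pixels), "extrinsics" (4x4, takes a point from world to camera coordinates); the wrist camera has in their place "T_tool_cam" (4x4, takes a point from camera to tool coordinates, whose origin is the TCP and whose axes are the tool frame's). Camera axes: x right, y up, looking along -z (the intrinsics and any distortion apply to the point x, -y, -z); pixel columns grow to the right and rows downward; lengths in m; the calibration is good to about 2 mm. A picture is of the moment at which its call begins: read the wrist's pose just before it. There is no depth.
- ctrl.sign_off(): hands the job in, once; it reports no verdict.
Trained networks look in the newest picture that a camera, given by its name, has taken for a name from the list of things; names that differ only in an ending like _2 or _b are one class to them, and where a whole thing is asked for, a point or a joint stands for the part that bears it (a point fixed in the world has none). Each returns a list of dicts, best first, with "p" (0 to 1); they miss things now and then, are a little off and sometimes report something else, mostly with a low value. They report only what shows in the picture. A call takes as long as a camera call.
- ctrl.spot_in(camera, target): "position" ([x, y, z] in m, in the coordinates of the camera as it stood for that picture, good to about 4 mm: the middle of the surface that is visible of it).
- ctrl.tip_of(camera, target): "position" ([x, y, z] in m, in the coordinates of the camera as it stood for that picture, good to about 4 mm: a listed point, or the origin of a listed thing).
The state is a dict: "time_s": time; "joint_pos": joint angles; "dq": joint speeds; "joint_torque": joint torques, N m; "tcp_pos": TCP position; "ee_rot": TCP orientation; "contact_force": force on the tool from outside, world axes, zero at the start; "wrist_torque": the same for the moment, N m; "grip_width": finger opening in m.
Only numpy, scipy, OpenCV 4.12 (cv2) and the standard library are available. Lean on these libraries where they do the work, as an engineer would, in place of code of your own. Each camera call takes 0.05 s, during which the arm holds its last target. There are 200 camera calls.

## Working session

There is one attempt and no reset: what is moved stays moved. The work goes in short steps, Python scripts to look and compute and a tool call to move; the robot and the scene stay as the last step left them, time stands still between calls to the robot, and variables do not carry over. Pictures are saved under pics/ and viewed, about 12 in all and at most 16, crops included, and the job is handed in when it is done.

Besides the shell and the picture viewer there is one more tool, called after ">>>" as name(argument=value, ...) on one line, values as JSON. carry_out: Moves the arm, as the interface text tells. Its arguments: {"type":"object","properties":{"deltas":{"type":"array","items":{"type":"number"}},"force":{"type":"number"}},"required":["deltas"]}

```bash
mkdir -p pics; cat > h.py <<'E'
import numpy as np, cv2
from workcell import ctrl
N=["coil_white_mid","coil_blue_mid","coil_yellow_mid","coil_green_mid"]
def w(c,p): 
    return (np.linalg.inv(np.array(c["extrinsics"]))@np.r_[p,1])[:3]
def find(cam,names,fn="tip_of",k=2):
    c=ctrl.camera(cam)
    for n in names:
        for d in getattr(ctrl,fn)(cam,n)[:k]:
            print(cam,n,round(d["p"],2),np.round(w(c,d["position"]),4))
    return c
E
python3 - <<'E'
from h import *
s=ctrl.sense(); print(s["time_s"],s["tcp_pos"],s["ee_rot"],s["grip_width"],ctrl.grip_depth)
for cam in("top","scene"):
    c=find(cam,N+["pad_a","pad_d","stud_red"],k=4)
    cv2.imwrite(f"pics/{cam}0.png",c["frame"][:,:,::-1]); print({k:c[k] for k in("fov_y","cx","cy")},np.round(c["extrinsics"],3).tolist())
E
```

```text
0.0 [0.20500042 0.64259346 0.23035808] [-1.79992299e+02 -9.71763471e-02 -1.07699169e+02] 0.08552109133259561 0.0187
top coil_white_mid 0.93 [ 0.4597 -0.1956  0.0254]
top coil_white_mid 0.62 [0.5045 0.2028 0.0133]
top coil_blue_mid 0.82 [ 0.5792 -0.2091  0.0294]
top coil_yellow_mid 0.74 [ 0.4791 -0.0578  0.0393]
top coil_green_mid 0.83 [ 0.6072 -0.0472  0.0452]
top coil_green_mid 0.23 [ 0.4602 -0.1922  0.0246]
top pad_a 0.94 [0.4243 0.2149 0.0126]
top pad_a 0.83 [0.5797 0.1907 0.0109]
top pad_a 0.69 [0.5006 0.2022 0.0126]
top pad_a 0.63 [0.6563 0.1768 0.0094]
top pad_d 0.94 [0.4243 0.2149 0.0126]
top pad_d 0.83 [0.5797 0.1907 0.0109]
top pad_d 0.69 [0.5006 0.2022 0.0126]
top pad_d 0.63 [0.6563 0.1768 0.0094]
top stud_red 0.4 [0.7038 0.1743 0.014 ]
{'fov_y': 49.98923553565902, 'cx': 322.35481643323, 'cy': 193.55726923405484} [[0.024, -0.999, -0.026, 0.014], [0.998, 0.023, 0.063, -0.532], [-0.062, -0.027, 0.998, -0.769], [0.0, 0.0, 0.0, 1.0]]
scene coil_white_mid 0.77 [ 0.4669 -0.1941  0.0282]
scene coil_white_mid 0.38 [0.5027 0.1959 0.0146]
scene coil_blue_mid 0.61 [ 0.5796 -0.2133  0.0326]
scene coil_yellow_mid 0.79 [ 0.4834 -0.0569  0.0411]
scene coil_green_mid 0.78 [ 0.6097 -0.0532  0.0435]
scene coil_green_mid 0.7 [0.5026 0.1994 0.0154]
scene pad_a 0.83 [0.5024 0.1965 0.0149]
scene pad_a 0.83 [0.6562 0.1766 0.0111]
scene pad_a 0.69 [0.4291 0.2129 0.0127]
scene pad_a 0.61 [0.5777 0.1892 0.0128]
scene pad_d 0.83 [0.5024 0.1965 0.0149]
scene pad_d 0.83 [0.6562 0.1766 0.0111]
scene pad_d 0.69 [0.4291 0.2129 0.0127]
scene pad_d 0.61 [0.5777 0.1892 0.0128]
scene stud_red 0.75 [0.4265 0.214  0.0128]
scene stud_red 0.43 [0.7061 0.1675 0.0093]
{'fov_y': 42.49334700276755, 'cx': 318.1496507166002, 'cy': 202.1340185319717} [[-0.591, 0.807, -0.001, 0.302], [-0.468, -0.341, 0.815, 0.188], [0.657, 0.482, 0.579, -1.36], [0.0, 0.0, 0.0, 1.0]]
```

View pics/top0.png

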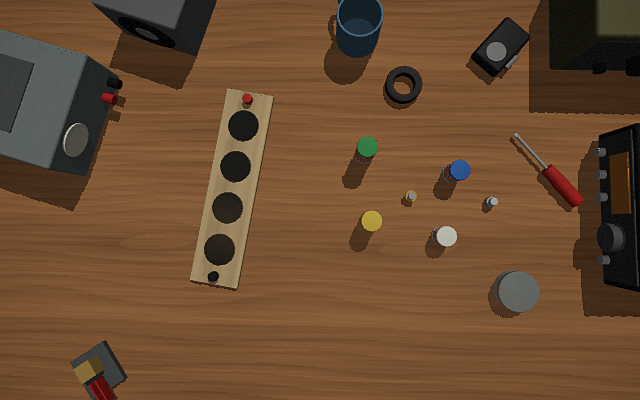

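View pics/scene0.png

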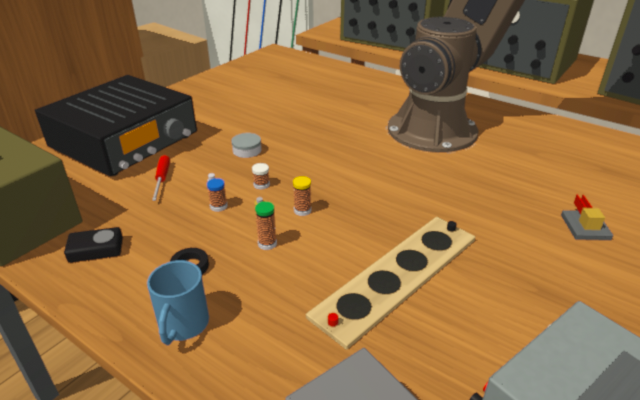

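Top view: red stud at (247,99), the far end of the row, and black stud at (213,277). The coil caps are green (367,147), blue (459,170), yellow (371,221) and white (445,236), with small connectors at (411,196) and (491,202). The scene view agrees on the order. So white goes on the far pad, then blue, yellow and green towards the near pad. Next I'll refine the positions from pixels.

```bash
cat >> h.py <<'E'
H=dict(white=.046,blue=.060,yellow=.074,green=.088)
def K(c):
    f=c["frame"].shape[0]/2/np.tan(np.radians(c["fov_y"]/2)); return f,c["cx"],c["cy"]
def ext(c,T=None):  # cam->world
    return np.linalg.inv(np.array(c["extrinsics"])) if "extrinsics" in c else T@np.array(c["T_tool_cam"])
def back(c,uv,z,T=None):
    f,cx,cy=K(c);M=ext(c,T); d=M[:3,:3]@np.array([(uv[0]-cx)/f,-(uv[1]-cy)/f,-1]); o=M[:3,3]
    return o+d*(z-o[2])/d[2]
def proj(c,p,T=None):
    f,cx,cy=K(c);q=np.linalg.inv(ext(c,T))@np.r_[p,1]; return np.array([cx-f*q[0]/q[2],cy+f*q[1]/q[2]])
def masks(fr):
    h=cv2.cvtColor(fr,cv2.COLOR_RGB2HSV); r=lambda a,b:cv2.inRange(h,a,b)
    return dict(white=r((0,0,150),(180,40,255)),blue=r((100,150,70),(130,255,255)),yellow=r((22,150,110),(35,255,255)),green=r((45,120,50),(85,255,255)),
      pad=r((0,0,0),(180,255,50)),red=r((0,200,100),(4,255,255)))
def blob(m,uv,R=45):
    n,l,s,ce=cv2.connectedComponentsWithStats(m)
    c=[(np.hypot(*(ce[i]-uv)),i) for i in range(1,n) if s[i,4]>25]
    if not c or min(c)[0]>R: return None
    i=min(c)[1]; return ce[i],s[i]
def ellipse_c(m,uv,R=45):  # hull-ellipse centre of the blob
    n,l,s,ce=cv2.connectedComponentsWithStats(m)
    c=[(np.hypot(*(ce[i]-uv)),i) for i in range(1,n) if s[i,4]>40]
    if not c or min(c)[0]>R: return None
    i=min(c)[1]; k=cv2.findContours((l==i).astype(np.uint8),0,1)[0][0]
    (u,v),ax,_=cv2.fitEllipse(cv2.convexHull(k)); return np.array([u,v]),s[i],ax
E
python3 - <<'E'
from h import *
A=dict(white=(.46,-.196),blue=(.579,-.21),yellow=(.481,-.058),green=(.607,-.05))
P=[(.656,.177),(.579,.19),(.502,.2),(.427,.213)]
for cam in("top","scene"):
    c=ctrl.camera(cam); print(list(c)); m=masks(c["frame"])
    for n,p in A.items():
        uv=proj(c,[*p,H[n]]); e=ellipse_c(m[n],uv,25)
        if e: print(cam,n,uv.round(1),e[0].round(1),e[1],np.round(e[2],1),back(c,e[0],H[n]).round(4))
    for p in P:
        uv=proj(c,[*p,.015]); e=ellipse_c(m["pad"],uv,25)
        if e: print(cam,'pad',uv.round(1),e[0].round(1),e[1],np.round(e[2],1),back(c,e[0],.015).round(4))
E
```

```text
['frame', 'fov_y', 'cx', 'cy', 'extrinsics']
top white [448.7 236.6] [446.5 235.7] [437 226  20  20 316] [19.5 20.1] [ 0.4615 -0.1922  0.046 ]
top blue [459.4 167.8] [459.5 169.6] [450 160  20  20 321] [19.8 20. ] [ 0.5759 -0.2102  0.06  ]
top yellow [370.8 222.6] [371.4 220.4] [361 211  21  20 333] [20.1 20.6] [ 0.4847 -0.059   0.074 ]
top green [368.  147.1] [367.  146.4] [357 137  21  20 338] [20.3 20.8] [ 0.6082 -0.0484  0.088 ]
top pad [243.3 125.3] [242.8 125.3] [228 111  30  30 708] [29.4 30.3] [0.656  0.1778 0.015 ]
top pad [234.8 166.2] [235.  166.1] [220 151  31  31 724] [29.7 30.5] [0.5792 0.1896 0.015 ]
top pad [227.9 207.6] [226.9 207.3] [212 193  30  30 716] [29.5 30.6] [0.5025 0.2018 0.015 ]
top pad [219.3 248.4] [218.9 249.3] [204 234  30  31 738] [29.7 31.2] [0.4253 0.2137 0.015 ]
['frame', 'fov_y', 'cx', 'cy', 'extrinsics']
scene white [259.9 166.8] [259.7 168.5] [253 164  15  11 135] [11.  15.2] [ 0.4655 -0.1917  0.046 ]
scene blue [215.3 183.6] [215.2 184.3] [208 179  16  12 155] [11.9 15.9] [ 0.5811 -0.2082  0.06  ]
scene yellow [303.9 180.5] [301.3 182.2] [293 176  18  14 208] [13.8 18.7] [ 0.4889 -0.0584  0.074 ]
scene green [265. 206.] [264.2 208.6] [255 201  19  16 233] [15.3 18.9] [ 0.6138 -0.0458  0.088 ]
scene pad [353.8 305.1] [353.5 305.6] [338 295  32  23 479] [22.9 31.2] [0.6573 0.1773 0.015 ]
scene pad [384.8 281.4] [383.8 281.6] [369 272  30  21 393] [20.2 29.6] [0.5805 0.189  0.015 ]
scene pad [411.2 259.3] [411.4 259.8] [397 251  29  18 326] [17.6 28.5] [0.5032 0.2009 0.015 ]
scene pad [436.2 240.4] [436.3 240.1] [423 232  27  17 278] [15.4 26.9] [0.4259 0.2127 0.015 ]
```

>>> carry_out(deltas=[5, -8, 2, 0.1, 1, 10, -16, 4, 0.15, 1, 15, -22, 6, 0.15, 1, 20, -28, 8, 0.15, 1, 25, -34, 10, 0.15, 1, 30, -38, 10, 0.15, 1, 32, -43, 10, 0.15, 1, 32, -43, 10, 0.15, 1, 32, -43, 10, 0.15, 1])

```text
time_s: 2.02
tcp_pos: [0.5263, 0.2109, 0.3319]
ee_rot: [-180.0, 0.0, -99.2]
contact_force: [-0.1, 0.4, 0.5]
grip_width: 0.0855
```

```bash
cat >> h.py <<'E'
from scipy.spatial.transform import Rotation as Ro
def wrist(names=(),pads=True,A={},save=None,zoff=0.):
    s=ctrl.sense(); T=np.eye(4); T[:3,:3]=Ro.from_euler('xyz',s["ee_rot"],degrees=True).as_matrix(); T[:3,3]=s["tcp_pos"]
    c=ctrl.camera("wrist"); m=masks(c["frame"])
    if save: cv2.imwrite(save,c["frame"][:,:,::-1])
    for n,p in A.items():
        z=.015 if n[:3]=='pad' else H[n]+zoff
        uv=proj(c,[*p,z],T); e=ellipse_c(m['pad' if n[:3]=='pad' else n],uv,60)
        print(n,uv.round(0), None if e is None else (e[0].round(1),e[1][:4],np.round(e[2],1),back(c,e[0],z,T).round(4)))
    return c,T
PADS=dict(pad1=(.6565,.1776),pad2=(.580,.1893),pad3=(.5028,.2014),pad4=(.4256,.2132))
E
python3 - <<'E'
from h import *
c,T=wrist(A=PADS,save="pics/w0.png"); print(np.round(c["T_tool_cam"],3).tolist(),c["fov_y"])
E
```

```text
pad1 [329.  69.] None
pad2 [329. 124.] None
pad3 [328. 175.] None
pad4 [328. 221.] None
[[1.0, -0.0, 0.001, -0.001], [-0.0, -0.964, -0.265, -0.068], [0.001, 0.265, -0.964, -0.143], [0.0, 0.0, 0.0, 1.0]] 68.4109046399431
```

View pics/w0.png

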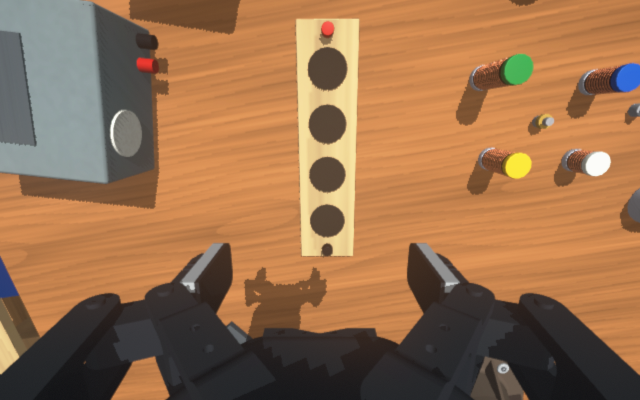

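The wrist picture shows the pads at (327,69), (327,124), (327,174) and (327,221), with the red stud at (327,30). That agrees with the fixed cameras to about 1 px. Now over the coils.

>>> carry_out(deltas=[-1, -5, 0, 0, 1, -2, -10, 0, 0, 1, -3, -15, 0, 0, 1, -4, -20, 0, 0, 1, -5, -25, 0, 0, 1, -6, -30, 0, 0, 1, -6.5, -34, 0, 0, 1, -6.5, -34, 0, 0, 1, -6.5, -34, 0, 0, 1])

```text
time_s: 3.2
tcp_pos: [0.4601, -0.1269, 0.3314]
ee_rot: [-180.0, 0.0, -99.1]
contact_force: [-0.5, 0.4, -0.2]
grip_width: 0.0855
```

```bash
sed -i 's/(180,255,50))/(180,110,85))/' h.py; python3 - <<'E'
from h import *
A=dict(white=(.4625,-.193),blue=(.577,-.209),yellow=(.4855,-.058),green=(.610,-.0475))
c,T=wrist(A=A|PADS,save="pics/w1.png"); print(T[:3,3])
for n in N:
    for d in ctrl.tip_of("wrist",n)[:1]: print(n,d["p"],(T@c["T_tool_cam"]@np.r_[d["position"],1])[:3].round(4))
E
```

```text
white [365. 156.] (array([363.1, 155.4]), array([351, 143,  25,  25], dtype=int32), array([23.8, 24.8]), array([ 0.4631, -0.1906,  0.046 ]))
blue [368.  68.] (array([368. ,  67.8]), array([356,  55,  25,  27], dtype=int32), array([24.6, 26.9]), array([ 0.5773, -0.2088,  0.06  ]))
yellow [267. 157.] (array([267. , 156.7]), array([255, 144,  26,  26], dtype=int32), array([25.3, 26.3]), array([ 0.4862, -0.058 ,  0.074 ]))
green [235.  58.] (array([235.4,  58.4]), array([221,  43,  29,  32], dtype=int32), array([28. , 31.9]), array([ 0.6097, -0.0473,  0.088 ]))
pad1 [89. 60.] (array([87.8, 59.3]), array([68, 39, 40, 42], dtype=int32), array([35.3, 44.7]), array([0.658 , 0.1792, 0.015 ]))
pad2 [100. 116.] (array([ 98.8, 115.5]), array([81, 97, 37, 38], dtype=int32), array([32.6, 40.7]), array([0.5812, 0.1911, 0.015 ]))
pad3 [110. 167.] (array([108.9, 166.8]), array([ 92, 150,  35,  34], dtype=int32), array([30.3, 37.5]), array([0.5041, 0.203 , 0.015 ]))
pad4 [119. 214.] (array([118.3, 213.8]), array([102, 199,  34,  31], dtype=int32), array([28.6, 34.9]), array([0.4271, 0.2147, 0.015 ]))
[ 0.46012089 -0.12690244  0.33135773]
coil_white_mid 0.78 [ 0.4629 -0.1897  0.0222]
coil_blue_mid 0.89 [ 0.575  -0.2091  0.0297]
coil_yellow_mid 0.85 [ 0.4854 -0.057   0.0383]
coil_green_mid 0.78 [ 0.6096 -0.0479  0.0393]
```

View pics/w1.png

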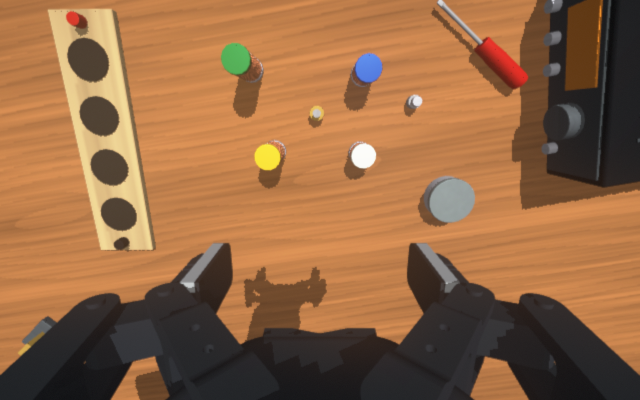

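The wrist picture shows white (363,155), blue (368,68), yellow (267,157) and green (235,58). These agree with the top camera to about 1–2 mm. Picking green.

>>> carry_out(deltas=[4, 2, -3, 0, 1, 8, 4, -6, 0, 1, 12, 6, -9, 0, 1, 15, 7.95, -12, 0, 1, 15, 7.95, -15, 0, 1, 15, 7.95, -18, 0, 1, 15, 7.95, -21, 0, 1, 15, 7.95, -24, 0, 1, 15, 7.95, -27, 0, 1, 15, 7.95, -29, 0, 1, 15, 7.95, -30, 0, 1, 15, 7.95, -30, 0, 1, 15, 7.95, -30, 0, 0.35, 15, 7.95, -30, 0, 0.3, 15, 7.95, -30, 0, 0.2, 15, 7.95, -30, 0, 0.1, 15, 7.95, -30, 0, 0.1, 15, 7.95, -30, 0, 0.1, 15, 7.95, -30, 0, 0, 15, 7.95, -30, 0, 0], force=40)

```text
time_s: 5.95
tcp_pos: [0.6106, -0.0475, 0.0321]
ee_rot: [-179.9, 0.0, -99.1]
contact_force: [-0.9, 0.5, 5.6]
grip_width: 0.035
```

>>> carry_out(deltas=[0, 0, 0.5, 0, 0, 0, 0, 2, 0, 0, 0, 0, 4, 0, 0, 0, 0, 6.5, 0, 0, -1, 1.5, 9, 0, 0, -3, 4.5, 10, 0, 0, -5.5, 8, 10, 0, 0, -8, 11.5, 10, 0, 0, -10.5, 15, 10, 0, 0, -13, 18.5, 10, 0, 0, -15.5, 22, 10, 0, 0, -17.5, 25, 10, 0, 0, -18.4, 26.15, 10, 0, 0, -18.4, 26.15, 10, 0, 0, -18.4, 26.15, 10, 0, 0])

```text
time_s: 7.82
tcp_pos: [0.4265, 0.2136, 0.1315]
ee_rot: [-180.0, -0.0, -99.1]
contact_force: [-1.3, 0.1, -1.8]
grip_width: 0.0351
```

```bash
python3 - <<'E'
from h import *
s=ctrl.sense();print(s["tcp_pos"],s["contact_force"],s["grip_width"])
c,T=wrist(A=PADS); cv2.imwrite("pics/w2.png",c["frame"][:,:,::-1])
cv2.imwrite("pics/s2.png",ctrl.camera("scene")["frame"][150:350,200:500,::-1].repeat(2,0).repeat(2,1))
E
```

```text
[0.42645617 0.21356769 0.13149412] [-1.2613512   0.09768499 -1.82140863] 0.035130949863716794
pad1 [ 319. -128.] None
pad2 [320.  -2.] (array([317.1,  -2.7]), array([281,   0,  73,  39], dtype=int32), array([72. , 82.8]), array([0.581 , 0.1914, 0.015 ]))
pad3 [320. 104.] (array([317., 103.]), array([286,  69,  61,  69], dtype=int32), array([62.7, 68.7]), array([0.5044, 0.2039, 0.015 ]))
pad4 [321. 194.] (array([318.3, 192.3]), array([289, 164,  60,  48], dtype=int32), array([56.8, 59.5]), array([0.4277, 0.2152, 0.015 ]))
```

View pics/s2.png

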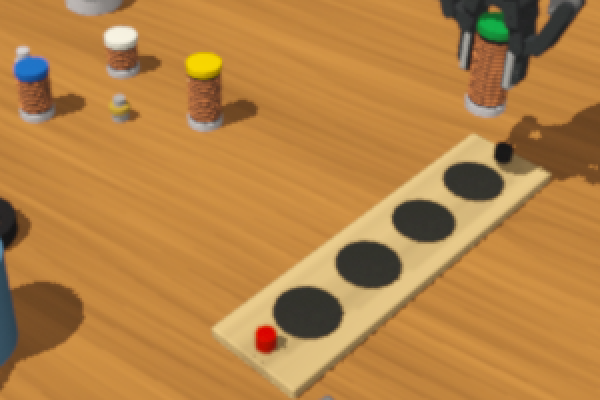

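The green coil hangs upright in the gripper. The wrist camera puts the pads about 1.5 mm further in +x and +y than the fixed cameras do, so I'll split the difference and lower it.

>>> carry_out(deltas=[0, 0.1, -2, 0, 0, 0, 0.1, -4, 0, 0, 0, 0.1, -6, 0, 0, 0, 0.1, -7.5, 0, 0, 0, 0.1, -8.1, 0, 0, 0, 0.1, -8.3, 0, 0, 0, 0.1, -8.4, 0, 0, 0, 0.1, -8.5, 0, 0, 0, 0.1, -8.5, 0, 0])

```text
time_s: 9.05
tcp_pos: [0.4265, 0.2153, 0.0471]
ee_rot: [-180.0, 0.0, -99.1]
contact_force: [-0.3, -2.2, 5.0]
grip_width: 0.0355
```

>>> carry_out(deltas=[0, 0, 0, 0, 0.45, 0, 0, 0, 0, 0.5, 0, 0, 0, 0, 0.7, 0, 0, 0, 0, 1, 0, 0, 0, 0, 1, 0, 0, 1, 0, 1, 0, 0, 3, 0, 1, 0, 0, 6, 0, 1, 0, 0, 9, 0, 1, 0, 0, 12, 0, 1, 0, 0, 14, 0, 1, 0, 0, 14, 0, 1])

```text
time_s: 10.55
tcp_pos: [0.4269, 0.2157, 0.1886]
ee_rot: [-179.9, 0.2, -99.1]
contact_force: [-0.5, -1.1, -0.0]
grip_width: 0.0851
```

```bash
python3 - <<'E'
from h import *
c,T=wrist(A=dict(green=(.4265,.2145))|PADS,zoff=.015,save="pics/w3.png")
c=ctrl.camera("top");e=ellipse_c(masks(c["frame"])["green"],proj(c,[.4265,.2145,.103]));print(e and back(c,e[0],.103))
E
```

```text
green [322. 203.] (array([320.5, 203.5]), array([300, 183,  42,  42], dtype=int32), array([41.7, 42.1]), array([0.4266, 0.2159, 0.103 ]))
pad1 [323. -75.] None
pad2 [323.  22.] (array([320.5,  21.3]), array([292,   0,  58,  54], dtype=int32), array([57.6, 64.8]), array([0.5809, 0.1916, 0.015 ]))
pad3 [323. 107.] (array([320.6, 105.9]), array([295,  78,  52,  56], dtype=int32), array([52.5, 55.5]), array([0.5043, 0.2035, 0.015 ]))
pad4 [323. 181.] (array([320.8, 180.2]), array([296, 156,  50,  39], dtype=int32), array([48.5, 49.5]), array([0.4273, 0.2155, 0.015 ]))
[0.42935046 0.21282803 0.103     ]
```

View pics/w3.png

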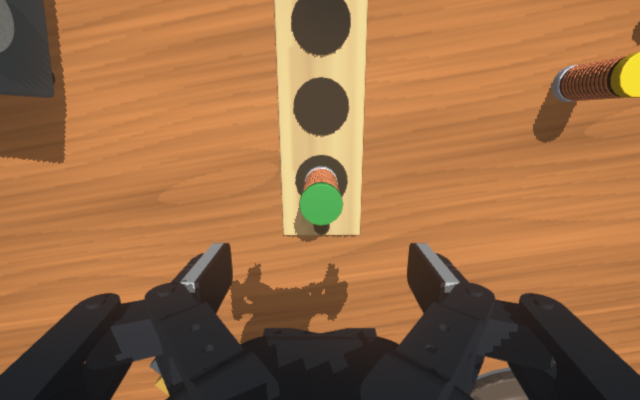

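Wrist view: green stands on the near pad (cap at 321,203), within 1 mm of the pad centre. Now yellow.

>>> carry_out(deltas=[1, -4.5, 0, 0, 1, 2, -9, 0, 0, 1, 3, -14, 0, 0, 1, 4, -19, 0, 0, 1, 5, -24, 0, 0, 1, 5.9, -27.35, -2, 0, 1, 5.9, -27.35, -5, 0, 1, 5.9, -27.35, -8, 0, 1, 5.9, -27.35, -11, 0, 1, 5.9, -27.35, -14, 0, 1, 5.9, -27.35, -15.5, 0, 1, 5.9, -27.35, -16.1, 0, 1, 5.9, -27.35, -16.1, 0, 0.35, 5.9, -27.35, -16.1, 0, 0.3, 5.9, -27.35, -16.1, 0, 0.2, 5.9, -27.35, -16.1, 0, 0.1, 5.9, -27.35, -16.1, 0, 0, 5.9, -27.35, -16.1, 0, 0, 5.9, -27.35, -16.1, 0, 0])

```text
time_s: 13.02
tcp_pos: [0.4856, -0.0584, 0.0261]
ee_rot: [-179.9, 0.0, -99.1]
contact_force: [-1.2, -0.8, 7.0]
grip_width: 0.0354
```

>>> carry_out(deltas=[0, 0, 0.5, 0, 0, 0, 0, 2, 0, 0, 0, 0, 4, 0, 0, 0, 0, 6.5, 0, 0, 0.2, 2, 9, 0, 0, 0.4, 5.5, 10, 0, 0, 0.6, 9.5, 10, 0, 0, 0.9, 13.5, 10, 0, 0, 1.2, 17.5, 10, 0, 0, 1.5, 21.5, 10, 0, 0, 1.7, 24.7, 10, 0, 0, 1.8, 26.15, 10, 0, 0, 1.8, 26.15, 9, 0, 0, 1.8, 26.15, 7, 0, 0, 1.8, 26.15, 5, 0, 0, 1.8, 26.15, 3, 0, 0, 1.8, 26.15, 2.2, 0, 0, 1.8, 26.15, 1.8, 0, 0, 1.8, 26.15, 1.6, 0, 0, 1.8, 26.15, 1.55, 0, 0])

```text
time_s: 15.52
tcp_pos: [0.5034, 0.2032, 0.0412]
ee_rot: [-180.0, 0.0, -99.1]
contact_force: [0.9, -0.2, -2.1]
grip_width: 0.0351
```

>>> carry_out(deltas=[0, 0, -0.05, 0, 0, 0, 0, -0.05, 0, 0, 0, 0, -0.05, 0, 0])

```text
time_s: 15.9
tcp_pos: [0.5035, 0.2032, 0.0411]
ee_rot: [-180.0, 0.0, -99.1]
contact_force: [-1.5, -1.9, 6.3]
grip_width: 0.0351
```

>>> carry_out(deltas=[0, 0, 0, 0, 0.45, 0, 0, 0, 0, 0.5, 0, 0, 0, 0, 0.7, 0, 0, 0, 0, 1, 0, 0, 0, 0, 1, 0, 0, 1, 0, 1, 0, 0, 3, 0, 1, 0, 0, 6, 0, 1, 0, 0, 9, 0, 1, 0, 0, 12, 0, 1, 0, 0, 14, 0, 1, 0, 0, 14, 0, 1, 0, 0, 14, 0, 1])

```text
time_s: 17.52
tcp_pos: [0.5028, 0.2029, 0.1802]
ee_rot: [180.0, 0.0, -99.1]
contact_force: [-0.2, 0.2, -0.1]
grip_width: 0.0854
```

```bash
python3 - <<'E'
from h import *
c,T=wrist(A=dict(yellow=(.5035,.203))|PADS,zoff=.015);print(T[:3,3])
E
```

```text
yellow [320. 200.] (array([318.9, 199.4]), array([298, 179,  43,  42], dtype=int32), array([41.7, 42.6]), array([0.5044, 0.2038, 0.089 ]))
pad1 [321.  18.] (array([318.6,  17.1]), array([289,   0,  60,  51], dtype=int32), array([59.9, 66.7]), array([0.6577, 0.1797, 0.015 ]))
pad2 [321. 105.] (array([318.9, 104. ]), array([292,  76,  55,  57], dtype=int32), array([54.7, 57.1]), array([0.5815, 0.1917, 0.015 ]))
pad3 [322. 182.] None
pad4 [322. 249.] (array([319.8, 247.5]), array([296, 229,  48,  33], dtype=int32), array([39.9, 48.5]), array([0.4274, 0.2154, 0.015 ]))
[0.50281458 0.20287593 0.18019805]
```

>>> carry_out(deltas=[0.8, -4.5, 0, 0, 1, 1.7, -9.5, 0, 0, 1, 2.6, -14.5, 0, 0, 1, 3.5, -19.5, 0, 0, 1, 4.4, -24.5, 0, 0, 1, 5.3, -29.5, 0, 0, 1, 6.2, -34.5, 0, 0, 1, 7, -39, 0, 0, 1, 7.4, -41.2, -2, 0, 1, 7.4, -41.2, -4.5, 0, 1, 7.4, -41.2, -7, 0, 1, 7.4, -41.2, -10, 0, 1, 7.4, -41.2, -13, 0, 1, 7.4, -41.2, -15, 0, 1, 7.4, -41.2, -16, 0, 1, 7.4, -41.2, -16.3, 0, 1, 7.4, -41.2, -16.3, 0, 0.4, 7.4, -41.2, -16.3, 0, 0.3, 7.4, -41.2, -16.3, 0, 0.2, 7.4, -41.2, -16.3, 0, 0.1])

```text
time_s: 20.08
tcp_pos: [0.5777, -0.2091, 0.0182]
ee_rot: [-179.9, -0.0, -99.1]
contact_force: [0.1, -0.0, 5.7]
grip_width: 0.0349
```

>>> carry_out(deltas=[0, 0, 0, 0, 0, 0, 0, 0, 0, 0, 0, 0, 0, 0, 0, 0, 0, 0, 0, 0])

```text
time_s: 20.58
tcp_pos: [0.5777, -0.2091, 0.0182]
ee_rot: [-179.9, -0.0, -99.1]
contact_force: [-1.1, 0.3, 6.3]
grip_width: 0.0349
```

>>> carry_out(deltas=[0, 0, 0.5, 0, 0, 0, 0, 2, 0, 0, 0, 0, 4, 0, 0, 0, 0, 6.5, 0, 0, 0, 2, 9, 0, 0, 0, 6, 10, 0, 0, 0.1, 11, 10, 0, 0, 0.1, 16, 10, 0, 0, 0.2, 21, 10, 0, 0, 0.2, 26, 10, 0, 0, 0.3, 31, 10, 0, 0, 0.3, 35.5, 10, 0, 0, 0.3, 38.5, 10, 0, 0, 0.35, 40.05, 9.5, 0, 0, 0.35, 40.05, 8, 0, 0, 0.35, 40.05, 6, 0, 0, 0.35, 40.05, 4, 0, 0, 0.35, 40.05, 2.6, 0, 0, 0.35, 40.05, 2, 0, 0, 0.35, 40.05, 1.7, 0, 0])

```text
time_s: 23.08
tcp_pos: [0.5808, 0.1912, 0.0342]
ee_rot: [-180.0, -0.0, -99.1]
contact_force: [-0.3, -0.5, -0.1]
grip_width: 0.035
```

>>> carry_out(deltas=[0, 0, -0.1, 0, 0, 0, 0, -0.2, 0, 0, 0, 0, -0.2, 0, 0, 0, 0, -0.2, 0, 0])

```text
time_s: 23.58
tcp_pos: [0.581, 0.1918, 0.0332]
ee_rot: [-179.9, 0.0, -99.1]
contact_force: [-2.5, -0.1, 6.8]
grip_width: 0.0354
```

>>> carry_out(deltas=[0, 0, 0, 0, 0.45, 0, 0, 0, 0, 0.5, 0, 0, 0, 0, 0.7, 0, 0, 0, 0, 1, 0, 0, 0, 0, 1, 0, 0, 1, 0, 1, 0, 0, 3, 0, 1, 0, 0, 6, 0, 1, 0, 0, 9, 0, 1, 0, 0, 12, 0, 1, 0, 0, 14, 0, 1, 0, 0, 14, 0, 1, 0, 0, 14, 0, 1])

```text
time_s: 25.2
tcp_pos: [0.5803, 0.1914, 0.1721]
ee_rot: [180.0, 0.0, -99.1]
contact_force: [0.1, 0.2, -0.5]
grip_width: 0.0857
```

```bash
python3 - <<'E'
from h import *
c,T=wrist(A=dict(blue=(.581,.1915),yellow=(.504,.203))|PADS,zoff=.015,save="pics/w4.png");print(T[:3,3])
c=ctrl.camera("top");e=ellipse_c(masks(c["frame"])["white"],proj(c,[.463,-.191,.046]),25);print(e and back(c,e[0],.046))
E
```

```text
blue [320. 198.] (array([318.7, 197.5]), array([299, 179,  40,  38], dtype=int32), array([38. , 39.7]), array([0.5819, 0.1926, 0.075 ]))
yellow [321. 289.] (array([320. , 286.9]), array([300, 267,  40,  40], dtype=int32), array([39.9, 40.1]), array([0.5059, 0.2036, 0.089 ]))
pad1 [322. 106.] (array([319.5, 104.2]), array([292,  75,  56,  59], dtype=int32), array([56. , 59.2]), array([0.6584, 0.1797, 0.015 ]))
pad2 [322. 183.] (array([319.7, 181.8]), array([294, 157,  52,  40], dtype=int32), array([49.7, 52. ]), array([0.5822, 0.1916, 0.015 ]))
pad3 [322. 252.] (array([320.1, 250.5]), array([296, 228,  49,  38], dtype=int32), array([45.4, 48.5]), array([0.5049, 0.2035, 0.015 ]))
pad4 [323. 312.] (array([318. , 455.5]), array([  0, 244, 640, 156], dtype=int32), array([438.4, 673. ]), array([0.1972, 0.2556, 0.015 ]))
[0.58028425 0.19139214 0.17208611]
[ 0.46139136 -0.19210196  0.046     ]
```

>>> carry_out(deltas=[-1.4, -4.5, 0, 0, 1, -2.9, -9.5, 0, 0, 1, -4.4, -14.5, 0, 0, 1, -5.9, -19.5, 0, 0, 1, -7.4, -24.5, 0, 0, 1, -8.9, -29.5, 0, 0, 1, -10.4, -34.5, 0, 0, 1, -11.5, -37.5, 0, 0, 1, -11.75, -38.2, -2, 0, 1, -11.75, -38.2, -4.5, 0, 1, -11.75, -38.2, -7, 0, 1, -11.75, -38.2, -10, 0, 1, -11.75, -38.2, -13, 0, 1, -11.75, -38.2, -15, 0, 1, -11.75, -38.2, -15.8, 0, 1, -11.75, -38.2, -16.1, 0, 1, -11.75, -38.2, -16.1, 0, 0.4, -11.75, -38.2, -16.1, 0, 0.3, -11.75, -38.2, -16.1, 0, 0.2, -11.75, -38.2, -16.1, 0, 0.1])

```text
time_s: 27.8
tcp_pos: [0.4636, -0.1905, 0.0121]
ee_rot: [-179.9, 0.0, -99.1]
contact_force: [-1.0, -0.1, 6.2]
grip_width: 0.0352
```

>>> carry_out(deltas=[0, 0, 0, 0, 0, 0, 0, 0, 0, 0, 0, 0, 0, 0, 0, 0, 0, 0, 0, 0])

```text
time_s: 28.3
tcp_pos: [0.4636, -0.1905, 0.0121]
ee_rot: [-179.9, 0.0, -99.1]
contact_force: [-2.4, 0.9, 5.6]
grip_width: 0.0349
```

>>> carry_out(deltas=[0, 0, 0.5, 0, 0, 0, 0, 2, 0, 0, 0, 0, 4, 0, 0, 0, 0, 6.5, 0, 0, 1, 2, 9, 0, 0, 3, 6, 11, 0, 0, 5.5, 10.5, 11, 0, 0, 8, 15, 11, 0, 0, 10.5, 20, 11, 0, 0, 13, 25, 11, 0, 0, 15.5, 29.5, 11, 0, 0, 17.8, 34, 11, 0, 0, 19, 36.3, 11, 0, 0, 19.4, 37, 10, 0, 0, 19.4, 37, 8, 0, 0, 19.4, 37, 6, 0, 0, 19.4, 37, 4, 0, 0, 19.4, 37, 2.6, 0, 0, 19.4, 37, 2, 0, 0, 19.4, 37, 1.7, 0, 0])

```text
time_s: 30.8
tcp_pos: [0.6572, 0.1794, 0.0283]
ee_rot: [-180.0, -0.0, -99.1]
contact_force: [0.2, -0.3, -0.4]
grip_width: 0.0348
```

>>> carry_out(deltas=[0, 0, -0.1, 0, 0, 0, 0, -0.2, 0, 0, 0, 0, -0.2, 0, 0, 0, 0, -0.2, 0, 0])

```text
time_s: 31.3
tcp_pos: [0.6575, 0.1797, 0.0272]
ee_rot: [-179.9, 0.0, -99.1]
contact_force: [-1.1, -0.4, 5.1]
grip_width: 0.035
```

Release, rise, then back off to look at the whole row.

>>> carry_out(deltas=[0, 0, 0, 0, 0.45, 0, 0, 0, 0, 0.5, 0, 0, 0, 0, 0.7, 0, 0, 0, 0, 1, 0, 0, 0, 0, 1, 0, 0, 1, 0, 1, 0, 0, 3, 0, 1, 0, 0, 6, 0, 1, 0, 0, 10, 0, 1, 0, 0, 15, 0, 1, 0, 0, 20, 0, 1, -5, 1, 25, 0, 1, -10, 2, 30, 0, 1, -14, 3, 30, 0, 1, -14, 3, 30, 0, 1, -14, 3, 30, 0, 1])

```text
time_s: 33.3
tcp_pos: [0.517, 0.2096, 0.3272]
ee_rot: [-179.9, 0.1, -99.1]
contact_force: [0.9, 0.2, -0.2]
grip_width: 0.0854
```

```bash
python3 - <<'E'
from h import *
c,T=wrist(A=dict(white=(.658,.179),blue=(.581,.1915),yellow=(.504,.203),green=(.4265,.2145))|PADS,zoff=.015,save="pics/w5.png")
c=ctrl.camera("scene"); find("scene",N,k=1)
cv2.imwrite("pics/s5.png",c["frame"][150:350,200:500,::-1].repeat(2,0).repeat(2,1)); print(T[:3,3],ctrl.sense()["contact_force"])
E
```

```text
white [327.  54.] (array([325.4,  55.6]), array([311,  40,  29,  32], dtype=int32), array([28.2, 30.8]), array([0.6567, 0.1809, 0.061 ]))
blue [326. 118.] (array([325.1, 119.1]), array([313, 110,  25,  21], dtype=int32), array([22., 25.]), array([0.5797, 0.1934, 0.075 ]))
yellow [327. 179.] (array([325.9, 178.9]), array([313, 166,  27,  27], dtype=int32), array([26.2, 26.9]), array([0.5043, 0.2041, 0.089 ]))
green [327. 238.] (array([326. , 237.8]), array([314, 226,  25,  25], dtype=int32), array([24.6, 25.1]), array([0.4274, 0.216 , 0.103 ]))
pad1 [327.  62.] (array([322.2,  72.9]), array([311,  67,  24,  15], dtype=int32), array([15.7, 24.6]), array([0.6431, 0.1868, 0.015 ]))
pad2 [327. 118.] (array([321.6, 128.9]), array([310, 123,  24,  14], dtype=int32), array([13.2, 23.7]), array([0.5658, 0.1998, 0.015 ]))
pad3 [327. 170.] (array([321.6, 128.9]), array([310, 123,  24,  14], dtype=int32), array([13.2, 23.7]), array([0.5658, 0.1998, 0.015 ]))
pad4 [327. 217.] (array([312.1, 216.1]), array([310, 209,   5,  17], dtype=int32), array([ 4.8, 16.1]), array([0.4312, 0.2366, 0.015 ]))
scene coil_white_mid 0.58 [0.6609 0.1772 0.0376]
scene coil_blue_mid 0.58 [0.5839 0.1883 0.0468]
scene coil_yellow_mid 0.91 [0.5023 0.2036 0.0516]
scene coil_green_mid 0.78 [0.4261 0.2086 0.0594]
[0.51699076 0.20960543 0.3271798 ] [-0.62646404 -0.1406784  -0.13309129]
```

View pics/w5.png

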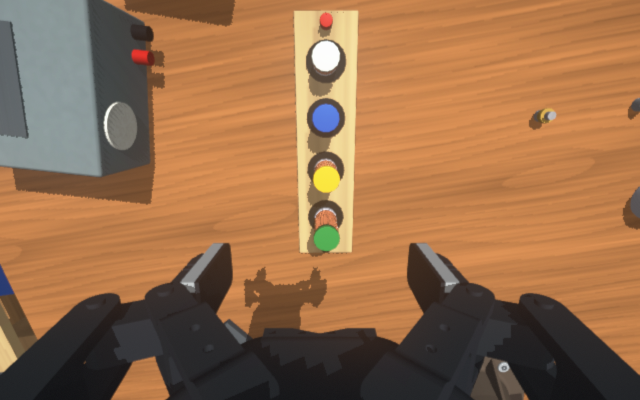

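View pics/s5.png

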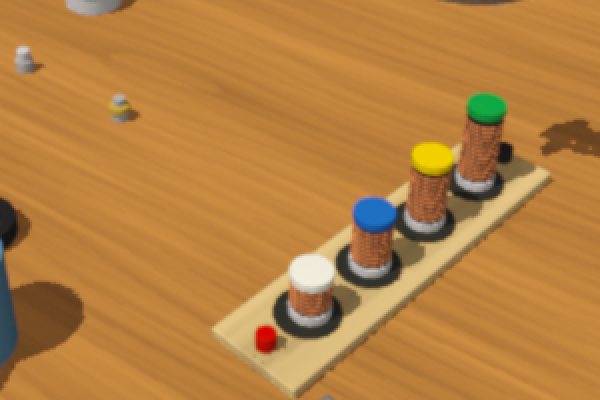

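The wrist view shows white (325,56), blue (325,119), yellow (326,179) and green (326,238) in line down from the red stud. The scene view shows all four upright and central on their pads, shortest at red and tallest at black, with the gripper clear. Handing in.

```bash
python3 -c "
from workcell import ctrl
print(ctrl.sign_off())"
```

```text
the job is handed in; nothing more can be done
None
```

The four coils stand upright on the pads in height order: white (shortest) next to the red stud, then blue, yellow, and green (tallest) at the black stud. I placed them one at a time, green first, and handed the job in at about 33 s of the 128 s allowed. No coil toppled, and the readings after each move showed no more than about 7 N.

- **Last checks:** The final wrist and scene pictures show every coil upright and standing free, about in the middle of its pad. The wrist camera put the caps within about 2 mm of the pad centres. The open gripper was well above the row, with contact force under 1 N.
- **Disagreements:** The wrist and fixed cameras differed by about 1.5 mm in x and y on where the pads are. I aimed between the two for green and close to the wrist values for the others. In the last scene picture, the network's coil positions were up to about 7 mm from the cap measurements. I trusted the caps and the pictures, because that network is less accurate.
- **Failed check:** In the final picture the automatic pad measurement gave wrong values, because the coils cover the pads. I compared against the pad positions measured earlier instead.

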